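# Set the running clearance of a specimen carriage

### The job

On the slide rail, first slide the specimen carriage all the way up against the stop block at the end of the rail. Then, leaving it against the stop, turn the winged thumbscrew on top of the carriage clockwise (seen from above) until it seats, back it off a quarter turn, and finish with the gripper still holding the screw by its wings at that setting, so that a colleague can fit the lock ring. Leave everything else on the bench where it is.

Things in the scene. Friction and masses are not known exactly. Their poses are not given: they have to be found in the camera images.
- rail: Metal slide rail fixed to the bench, 400 mm long (its y axis), base 70 mm wide (x), 12 mm high, with a 36 mm wide bar on top up to 30 mm. Origin: centre of its underside, z up. The dark stop block is at its +y end (robot's left); the -y end has none. Its y axis is within 30 degrees of the robot's y.
- stop_face (a point): Middle of the stop block's face that the carriage meets: rail frame (0, 170, 35) mm, axes as the rail's. The block is dark steel, 70 mm (x) x 30 mm (y), top at 40 mm, with a round screw head on it (22 mm across, top at 52 mm; not the thumbscrew).
- carriage (a joint): Position of the carriage along the rail in m, growing towards the stop block (rail +y): 0.240 against the stop (hard end), 0 at the other end of travel; starts at 0 to 0.12. Its centre, which is the screw axis, lies at rail y = -0.110 + value, x = 0. About 4 N of friction; stays where left; may be drawn along by the gripped screw or pushed.
- saddle (a point): Centre of the carriage's top face, 52 mm above the bench, axes as the rail's. The carriage is a dark steel block 76 mm (x) x 80 mm (y), 18 to 52 mm above the bench. Round steel boss at its centre, 28 mm across, top at 60 mm, under the thumbscrew. On its +x side a flat black specimen plate with a glass slide, 80 mm wide, top at 52 mm, out to 125 mm from the rail's centre line.
- screw (a joint): Angle of the thumbscrew in rad: 0 seated (hard end), growing counterclockwise seen from above; a quarter turn back from the seat is 1.571. Starts 0.8 to 2.6 (46 to 149 degrees short of seating). Seated, the wings point straight across the rail (rail x); a quarter turn back they point along it. About 0.06 N m of friction; stays where left; does not rise or sink.
- wings (a point): Middle of the thumbscrew's steel wings, on its vertical axis, 86 mm above the bench. The wings form one flat upright bar 52 mm long, 10 mm thick, 24 mm high (74 to 98 mm above the bench) around a hub 17 mm in diameter that reaches from 70 to 90 mm; shank below 10 mm in diameter. The point's x axis runs along the wings, z up.
- dish: Bystander: clear covered round dish, 92 mm across, 16 mm high, beside the rail on the robot's side. Origin: centre of its underside.
- pen: Bystander: white marker pen with a black cap, 130 x 15 x 15 mm, lying on the robot's side of the rail. Origin: centre of its underside; x along it.
- slidebox: Bystander: grey box with a white lid, 62 x 87 x 34 mm, on the robot's side of the rail near the stop end. Origin: centre of its underside.
- amber: Bystander: amber bottle, 52 mm across, 110 mm high, beyond the rail. Origin: centre of its underside.
- beaker: Bystander: glass beaker, 66 mm across, 85 mm high, beyond the rail. Origin: centre of its underside.
- jar: Bystander: white jar, 72 mm across, 80 mm high, to the robot's right. Origin: centre of its underside.
- spatula: Bystander: spatula 190 mm long lying flat to the robot's left. Origin: underside, near its middle; x along it.

How it is judged (in metres and radians):
On the way, in this order (a step that is already met when the one before it is completed fails the run):
1. the carriage is slid up against the stop block (value of joint carriage above 0.237 m), for 0.2 s.
2. with the carriage at the stop, the thumbscrew is turned until it seats (value of joint screw below 0.07 rad and value of joint carriage above 0.236 m), for 0.2 s.
At the end, for the whole second after the job is handed in: The carriage is within 4 mm of the stop, the thumbscrew is at rest a quarter turn (1.571 rad, within 0.2 rad) back from its seat, and the gripper still holds it by the wings (finger contact over 3 N, grasp point within 30 mm of the middle of the wings) (value of joint carriage above 0.236 m and value of joint screw between 1.371 and 1.771 rad and velocity of joint screw between -0.1 and 0.1 rad/s and contact force between the fingers and screw above 3 N and distance between the grasp point and wings below 0.03 m); the arm keeps its last pose, push and grip.
It fails at once if a bystander is moved more than 20 mm (distance of any of dish, pen, slidebox, amber, beaker, jar, spatula from where it was at the start of the episode above 0.02 m).
It also fails if it takes over 67 s, if anything falls off the work surface, if the arm or the gripper's body presses on something with over 40 N, if the wrist force passes 120 N, or if a joint passes its speed limit or range.

### The arm

A 6-joint arm with a two-finger parallel gripper is mounted at the origin on the work surface. World frame = base frame: x ahead of the robot, y to its left, z up, the work surface at z = 0. Lengths are in m, angles in degrees, forces in N, time in s.
With the tool pointing down it reaches from about 0.3 to 0.75 m from the base axis. Payload 8.5 kg.
Tool frame: the origin (TCP) lies at the very end of the fingers, on their centre line; the grasp point (between the pads) lies 19 mm behind it (grip_depth is the distance from the TCP to the grasp point, in m); z points along the fingers, y is the direction in which the jaws open and shut (so a half turn about z gives the same grasp; the last joint's range is limited). The gripper opens to 85 mm and grips with 20 to 120 N. Pads are 22 mm wide; open, the fingers measure 114 mm over their backs; the gripper's body (76 mm by 85 mm) begins 54 mm behind the grasp point. The pads swing forward as they close: fully open they stand 13 mm farther back than shut.
Start: joints at [59.8, 21.807, 74.336, -0, 83.858, -12.336], TCP at [0.169, 0.523, 0.231] pointing down, gripper open.
Joint ranges: [-178.18, 178.18], [-50.72, 133.34], [12.68, 142.11], [-81.47, 261.47], [9.98, 163.14], [-165.26, 165.26]. Speed limits (degrees/s): [136.94, 136.94, 180, 180, 180, 180].

### API

Orientations are given as a 3x3 rotation matrix whose columns are the frame's x, y, z axes.
In Python, from rig import observe, get_image, close_job, silhouettes, grip_depth gives the robot as it stands. The module is installed in compiled form; this text tells all that it offers.
- The arm moves only by the shell command python3 -m crank 'ROWS' [FORCE]. ROWS is a JSON object of lists of equal length, an entry for each row: "slide": the shift along the tool's x, y, z in m, a list of three; "roll": the turn about the tool's z in rad; "grip": the finger opening in m, from 0 to 0.0854. A call has exactly 8 rows; each row is the pose to reach, as a shift and turn from the pose commanded when the call began, along the tool's axes at that moment; what a row does not reach only later rows make up. A row lasts 1/10 s, in which the tool goes at most 50 mm and 8.59 degrees, less where a joint would pass 70% of its speed; a pose out of reach is approached as far as the arm can. A call with a gripper value outside its range is refused whole. The fingers move at their own pace and stop on an object; FORCE is the grip in N (left out, the last holds). Time passes only in rows, so rows that repeat a pose let the fingers close, or fill a call up. It gives the time, the measured TCP pose, the force and the opening at its end, in the units of the state.
- observe(): the state, without advancing time (a new reading comes with each control period).
- get_image(name): name is "side" or "top"; returns a dict with "frame" (400x640x3 uint8, red, green, blue), "fx", "fy", "cx", "cy" (pixels), "xyz" and "rotation" of the camera in the world. Camera axes: x right, y down, z forward; pixel columns grow to the right and rows downward; lengths in m; the calibration is good to about 2 mm. A picture is of the moment at which its call begins. There is no depth.
- close_job(): hands the job in, once; it reports no verdict.
Trained networks look in a picture, given as the dict that the camera call returned (one of the last four; its "shot" number tells which), for a name from the list of things; names that differ only in an ending like _2 or _b are one class to them, and where a whole thing is asked for, a point or a joint stands for the part that bears it (a point fixed in the world has none). Each returns a list of dicts, best first, with "confidence" (0 to 1); they miss things now and then, are a little off and sometimes report something else, mostly with a low value. They report only what shows in the picture. A call takes as long as a camera call.
- silhouettes(target, picture): "pixels" (400x640 bool, what is visible of it) and "box" ([centre column, centre row, width, height] in pixels, round what is visible of it).
The state is a dict: "time_s": time; "q": joint angles; "qvel": joint speeds; "joint_efforts": joint torques, N m; "position": TCP position; "tool_rot": TCP orientation; "ft_force": force on the tool from outside, world axes, zero at the start; "wrist_torque": the same for the moment, N m; "grip_width": finger opening in m.
Only numpy, scipy, OpenCV 4.12 (cv2) and the standard library are available. Lean on these libraries where they do the work, as an engineer would, in place of code of your own. Each camera call takes 0.05 s, during which the arm holds its last target.

## Working session

There is one attempt and no reset: what is moved stays moved. The work goes in short steps, Python scripts to look and compute and a shell command to move; the robot and the scene stay as the last step left them, time stands still between calls to the robot, and variables do not carry over. Pictures are saved under pics/ and viewed, and the job is handed in when it is done.

```bash
mkdir -p pics
cat > h.py <<'E'
import numpy as np, cv2
from rig import *
def snap(n,tag):
    p=get_image(n); cv2.imwrite(f'pics/{tag}.png',p['frame'][:,:,::-1]); return p
def ray(p,u,v,z):
    d=np.array([(u-p['cx'])/p['fx'],(v-p['cy'])/p['fy'],1.]); R=np.array(p['rotation']); d=R@d; c=np.array(p['xyz'])
    return c+d*(z-c[2])/d[2]
def proj(p,X):
    R=np.array(p['rotation']); c=R.T@(np.array(X)-np.array(p['xyz'])); return p['fx']*c[0]/c[2]+p['cx'],p['fy']*c[1]/c[2]+p['cy']
E
python3 - <<'E'
from h import *
s=observe(); print(s, grip_depth)
for n in('top','side'):
    p=snap(n,n+'0'); print(n,p['xyz'],np.round(p['rotation'],3).tolist(),p['fx'],p['cx'],p['cy'])
    for t in('screw','carriage','rail','stop_face','saddle','wings'):
        for r in silhouettes(t,p)[:2]: print(t,round(r['confidence'],2),np.round(r['box'],1))
E
```

```text
{'time_s': 0.0, 'q': array([ 5.97994601e+01,  2.18399111e+01,  7.43852151e+01, -3.42230186e-04,
        8.38582406e+01, -1.23365988e+01]), 'qvel': array([-0.07880817,  0.00628511,  0.0567069 ,  0.11752582, -0.03314116,
        0.05222583]), 'joint_efforts': array([-1.69069453e-04, -4.48463917e+01, -2.31277639e+01, -2.57251277e-04,
        4.82506090e-03, -1.85710967e-06]), 'position': array([0.16857416, 0.52321546, 0.23071918]), 'tool_rot': array([[-9.51787736e-01,  3.06756545e-01, -7.26784641e-04],
       [ 3.06757254e-01,  9.51786950e-01, -1.26051999e-03],
       [ 3.05071378e-04, -1.42269393e-03, -9.99998941e-01]]), 'ft_force': array([-0.16111   , -0.3673285 , -0.50475105]), 'wrist_torque': array([-0.00476289, -0.00721265, -0.006593  ]), 'grip_width': 0.08488564380237054} 0.0187
top [ 0.53846661 -0.05563523  1.39829666] [[-0.006, -0.999, 0.05], [-1.0, 0.006, -0.001], [0.0, -0.05, -0.999]] 407.35309894959795 316.6846668459692 208.76128978382417
screw 0.63 [329.3 219.4  12.4  14.1]
carriage 0.67 [327.6 206.5  30.9  52.8]
carriage 0.38 [436.9 212.8  27.9  21.5]
rail 0.61 [322.4 209.2 121.1  56. ]
stop_face 0.76 [325.1 208.3 124.5  61.4]
saddle 0.74 [328.4 209.2  32.5  52.5]
wings 0.58 [326.6 218.6  10.   14. ]
side [-0.09729342 -0.92495975  0.74373243] [[0.758, -0.347, 0.552], [-0.652, -0.378, 0.657], [-0.02, -0.858, -0.513]] 383.9250555032175 320.1153143999646 197.8150470510943
screw 0.54 [315.6 205.6  13.5  13.3]
carriage 0.71 [323.6 212.7  48.4  36.5]
rail 0.74 [314.  222.1 100.6  64.2]
stop_face 0.93 [315.7 221.4 102.8  59.1]
saddle 0.6 [323.6 215.6  46.8  33.7]
wings 0.61 [315.7 207.3  12.8  10.6]
```

Run:
```python
import cv2
for n in('top','side'):
    f=cv2.imread(f'pics/{n}0.png'); 
    c=f[140:290,230:430] if n=='top' else f[150:300,230:430]
    cv2.imwrite(f'pics/{n}0c.png',cv2.resize(c,None,fx=4,fy=4,interpolation=cv2.INTER_CUBIC))
```

```text
(no output)
```

View pics/top0.png

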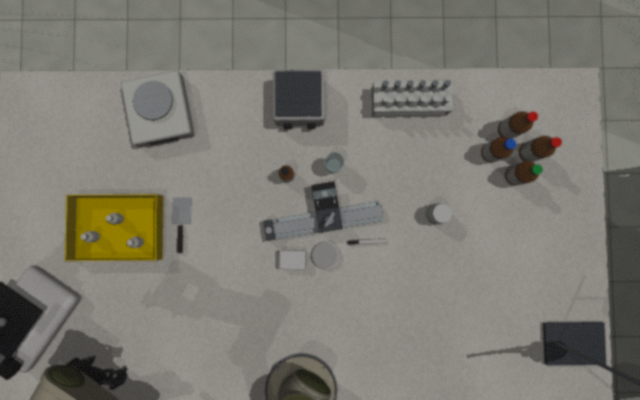

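View pics/top0c.png

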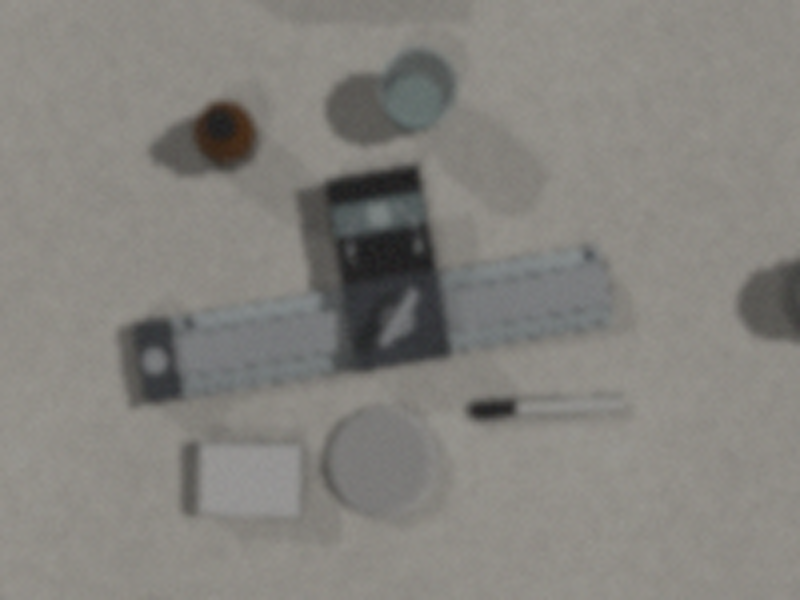

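View pics/side0c.png

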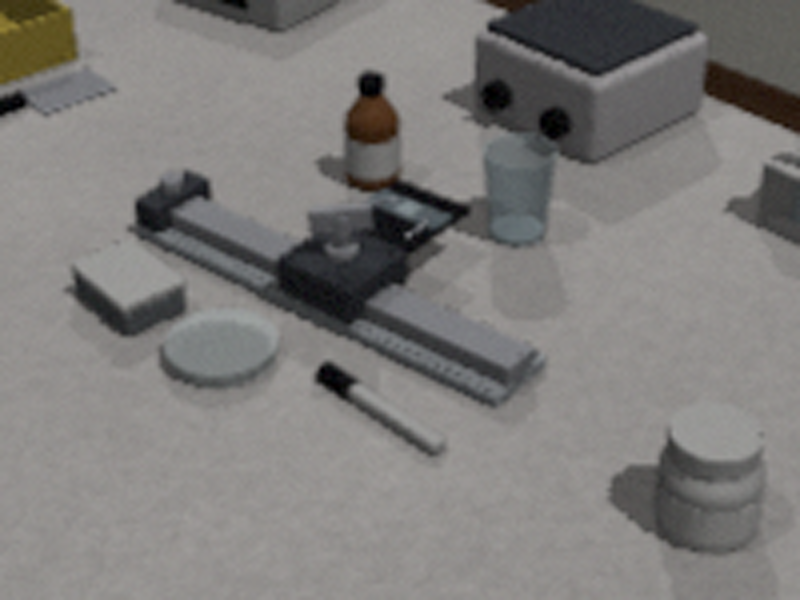

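```bash
cat >> h.py <<'E'
def wings(p,box=None,thr=None,tag=None):
    # bright wing blob near the network's screw box; returns centre px, direction px
    r=silhouettes('screw',p); 
    for k in r[:3]: print(' net',round(k['confidence'],2),np.round(k['box'],1))
E
python3 - <<'E'
from h import *
p=get_image('top')
g=cv2.cvtColor(p['frame'],cv2.COLOR_RGB2GRAY).astype(float)
def cen(pts,z): return [ray(p,u,v,z) for u,v in pts]
# bright blob
u0,v0=330,219.5
vv,uu=np.mgrid[0:400,0:640]
m=(np.hypot(uu-u0,vv-v0)<11)&(g>95)
# keep only those connected
n,l=cv2.connectedComponents(m.astype(np.uint8)); k=l[220,330]; b=l==k
print(np.round(g[208:232,319:342:1]).astype(int)[::2])
w=np.where(b,g-70,0); ys,xs=np.nonzero(b); ww=w[b]; c=np.array([np.average(xs,weights=ww),np.average(ys,weights=ww)])
P=np.array([ray(p,x,y,.092) for x,y in zip(xs,ys)])[:,:2]; C=np.average(P,axis=0,weights=ww); d=P-C
ev,V=np.linalg.eigh((d*ww[:,None]).T@d/ww.sum()); print('screw',c,C,'ang',np.degrees(np.arctan2(V[1,1],V[0,1])),np.sqrt(ev),b.sum())
# screw head on stop
m=(np.hypot(uu-268.7,vv-230.2)<4.5); ww=np.clip(g[m]-80,0,None)
h=[np.average(uu[m],weights=ww),np.average(vv[m],weights=ww)]; H=ray(p,*h,.052); print('head',h,H)
a=C-H[:2]; print('dist',np.linalg.norm(a),'railyaw',np.degrees(np.arctan2(a[0],-a[1])))
# rail lines from crop manual: near edge bottom
A=ray(p,230+185/4,140+398/4,.012);B=ray(p,230+608/4,140+325/4,.012);a=B-A;print('edge yaw',np.degrees(np.arctan2(a[0],-a[1])))
q=get_image('side')
for r in silhouettes('screw',q)[:2]: print(r['box'],r['confidence'])
print('pred side',proj(q,[*C,.086]), proj(q,[*H[:2],.052]))
for t in ('dish','slidebox','pen','amber','beaker','jar'):
    for r in silhouettes(t,p)[:1]: print(t,r['confidence'],np.round(r['box'],1),ray(p,r['box'][0],r['box'][1],.02)[:2])
E
```

```text
[[ 34  32  36  36  34  39  33  37  36  40  40  41  37  46  47  47  46  48
   49  58  74  97 107]
 [ 42  44  48  48  48  46  49  51  52  50  53  51  54  55  55  51  49  52
   56  58  71  97 111]
 [ 53  54  55  53  53  53  50  52  54  51  54  55  72  82  82  70  59  52
   53  58  68  86 102]
 [ 53  54  55  54  53  46  48  46  42  45  51  71  90 110 104  84  66  58
   55  56  61  81  98]
 [ 53  53  52  49  44  43  47  56  61  71  80  99 113 108  88  70  60  56
   55  56  60  74  93]
 [ 53  55  50  47  44  47  60  74  77  92 108 115 111 102  79  58  56  56
   59  52  55  70  89]
 [ 53  50  44  41  42  49  66  79  93 108 115 113 107  99  82  62  58  56
   55  50  55  62  79]
 [ 49  46  45  44  42  51  69  94 110 115 111 105  97  84  68  59  55  52
   51  52  52  58  75]
 [ 48  42  44  44  45  69  91 110 105  93  81  73  67  59  55  54  54  58
   56  52  53  56  71]
 [ 47  40  41  48  51  66  78  84  76  65  57  58  57  56  55  53  51  50
   54  49  53  52  64]
 [ 51  49  50  49  51  56  56  58  59  57  57  56  56  56  52  57  54  55
   57  60  61  67  72]
 [ 57  54  54  53  56  59  62  60  64  67  68  75  79  81  83  87  92 100
  108 109 109 114 118]]
screw [329.76676558 219.28545994] [ 0.5696492  -0.09825585] ang 149.60595824374957 [0.0034706  0.01090111] 46
head [np.float64(268.2136465324385), np.float64(229.8165548098434)] [0.53710011 0.10386261 0.052     ]
dist 0.20472252933013285 railyaw 9.148351078006774
edge yaw 9.421059239581732
[316.7, 204.8, 15.6, 7.5] 0.4
pred side (np.float64(313.9191289240513), np.float64(203.99171574431728)) (np.float64(271.23091885162887), np.float64(193.40298430484373))
dish 0.6 [324.4 254.9  34.3  26.9] [ 0.45150888 -0.08159006]
pen 0.49 [365.9 241.8  37.3   3. ] [ 0.49464741 -0.22193305]
amber 0.71 [287.1 175.4  17.9  13.2] [0.72152939 0.04336815]
beaker 0.86 [334.6 163.   20.9  21.8] [ 0.76300888 -0.11856227]
jar 0.88 [439.1 214.2  28.1  22. ] [ 0.58629581 -0.47092277]
```

```bash
python3 -m crank '{"slide":[[-0.036,-0.029,0],[-0.072,-0.058,0],[-0.107,-0.088,0],[-0.143,-0.117,0],[-0.179,-0.146,0],[-0.214,-0.175,0],[-0.25,-0.205,0],[-0.286,-0.234,0]],"roll":[0.03,0.06,0.09,0.12,0.15,0.18,0.2,0.218],"grip":[0.085,0.085,0.085,0.085,0.085,0.085,0.085,0.085]}' 60
```

```text
time_s: 1.95
position: [0.3698, 0.2113, 0.2316]
tool_rot: [[-0.863, 0.506, 0.001], [0.506, 0.863, 0.0], [-0.0, 0.0, -1.0]]
ft_force: [0.7, 1.1, -1.1]
grip_width: 0.085
```

```bash
python3 -m crank '{"slide":[[-0.041,-0.021,0.006],[-0.082,-0.042,0.012],[-0.123,-0.062,0.018],[-0.164,-0.083,0.024],[-0.206,-0.104,0.03],[-0.247,-0.125,0.036],[-0.288,-0.145,0.042],[-0.329,-0.166,0.05]],"roll":[0,0,0,0,0,0,0,0],"grip":[0.085,0.085,0.085,0.085,0.085,0.085,0.085,0.085]}'
python3 - <<'E'
from h import *
s=observe();print(s['position'],s['q'],s['time_s'])
for n in('top','side'):
    p=snap(n,n+'1'); f=p['frame'][140:290,230:430,::-1]
    cv2.imwrite(f'pics/{n}1c.png',cv2.resize(f,None,fx=4,fy=4,interpolation=cv2.INTER_CUBIC))
E
```

```text
time_s: 2.75
position: [0.5701, -0.0983, 0.1813]
tool_rot: [[-0.863, 0.506, 0.001], [0.506, 0.863, -0.0], [-0.001, 0.0, -1.0]]
ft_force: [0.0, 1.2, 0.0]
grip_width: 0.085
[ 0.57007515 -0.09832916  0.1812773 ] [-2.15078229e+01  2.68750163e+01  7.45439345e+01  5.31318496e-03
  7.85428264e+01 -8.11414129e+01] 2.75
```

View pics/side1c.png

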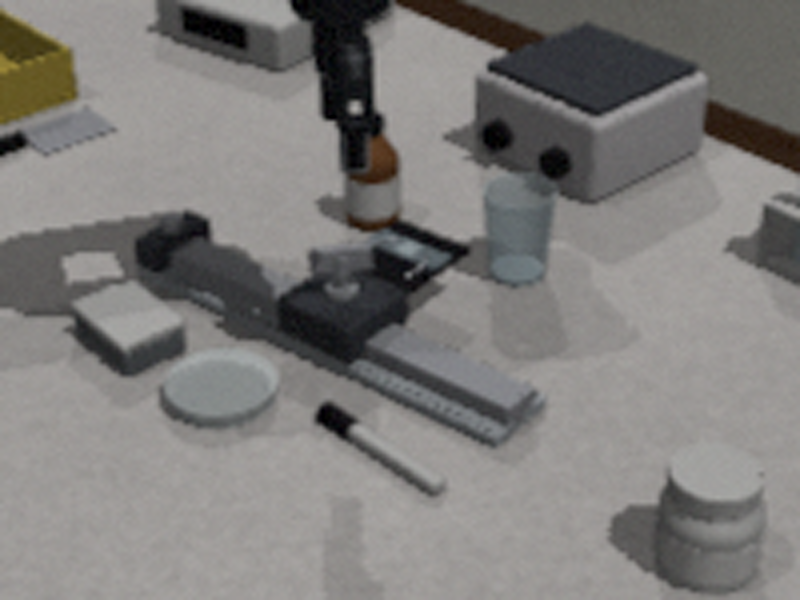

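View pics/top1c.png

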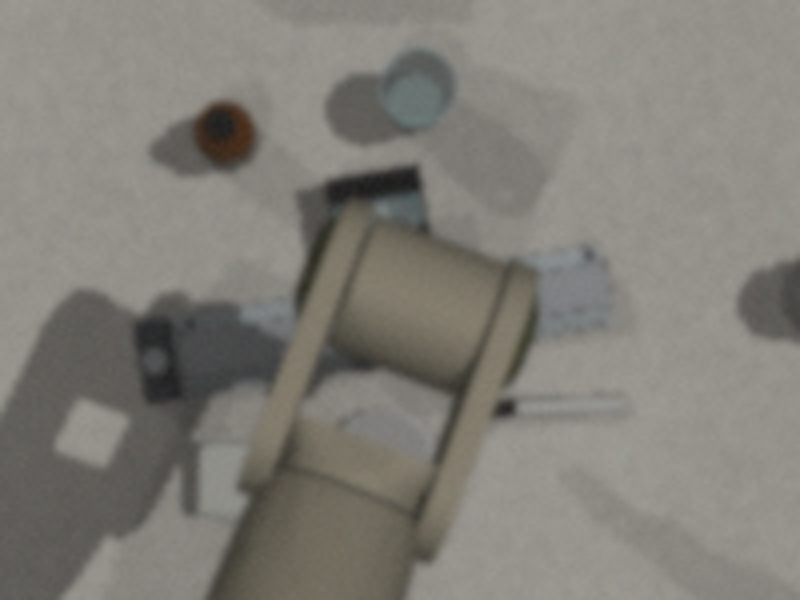

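Run:
```python
from h import *
q=get_image('side'); s=observe(); P=s['position']; R=s['tool_rot']
for k in(-1,0,1): print(k,proj(q,P+R@[0,k*.045,-.013]))
print('screw',proj(q,[.5696,-.0983,.086]),proj(q,[.5696,-.0983,.098]),proj(q,[.5696,-.0983,.062]))
f=q['frame']; g=cv2.cvtColor(f,cv2.COLOR_RGB2GRAY)
c=f[130:215,290:350,::-1]; cv2.imwrite('pics/side1d.png',cv2.resize(c,None,fx=7,fy=7,interpolation=cv2.INTER_CUBIC))
```

```text
-1 (np.float64(315.4264482770915), np.float64(181.50560677727535))
0 (np.float64(313.02571921059814), np.float64(174.76226793518867))
1 (np.float64(310.773486972661), np.float64(168.43603756481818))
screw (np.float64(313.9162272596178), np.float64(204.002379729665)) (np.float64(313.8128210861257), np.float64(200.85205169465297)) (np.float64(314.1200107569399), np.float64(210.21076016776044))
```

View pics/side1d.png

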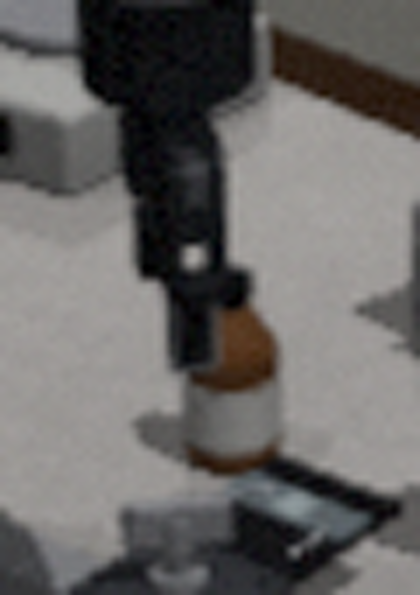

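```bash
python3 -m crank '{"slide":[[0,0,0.02],[0,0,0.045],[0,0,0.07],[0,0,0.09],[0,0,0.09],[0,0,0.09],[0,0,0.09],[0,0,0.09]],"roll":[0,0,0,0,0,0,0,0],"grip":[0.085,0.085,0.085,0.05,0.04,0.03,0.025,0.025]}' 60
python3 - <<'E'
from h import *
for n in('top','side'):
    p=snap(n,n+'2'); f=p['frame'][140:240,270:370,::-1]
    cv2.imwrite(f'pics/{n}2c.png',cv2.resize(f,None,fx=6,fy=6,interpolation=cv2.INTER_CUBIC))
E
```

```text
time_s: 3.7
position: [0.5696, -0.0965, 0.0926]
tool_rot: [[-0.863, 0.505, 0.002], [0.505, 0.863, -0.001], [-0.002, 0.0, -1.0]]
ft_force: [0.1, 0.9, 0.1]
grip_width: 0.0246
```

View pics/side2c.png

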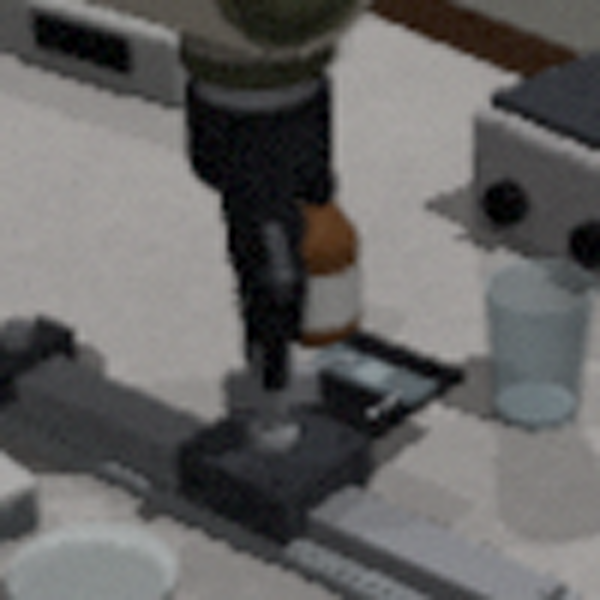

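```bash
python3 -m crank '{"slide":[[0,0.0,0.002],[0,0,0.002],[0,0,0.002],[0,0,0.002],[0,0,0.002],[0,0,0.002],[0,0,0.002],[0,0,0.002]],"roll":[0,0,0,0,0,0,0,0],"grip":[0.02,0.01,0,0,0,0,0,0]}' 60
python3 - <<'E'
from h import *
p=snap('side','side3'); f=p['frame'][140:240,270:370,::-1]
cv2.imwrite(f'pics/side3c.png',cv2.resize(f,None,fx=6,fy=6,interpolation=cv2.INTER_CUBIC)); print(observe()['q'],observe()['wrist_torque'])
E
```

```text
time_s: 4.6
position: [0.5692, -0.0971, 0.0903]
tool_rot: [[-0.863, 0.505, 0.001], [0.505, 0.863, -0.001], [-0.001, -0.001, -1.0]]
ft_force: [-3.8, -0.4, 7.8]
grip_width: 0.0076
[-2.13967493e+01  3.22269276e+01  8.17483048e+01 -6.34127543e-02
  6.59585800e+01 -8.10065225e+01] [-0.31548281  0.53857598 -0.03936012]
```

View pics/side3c.png

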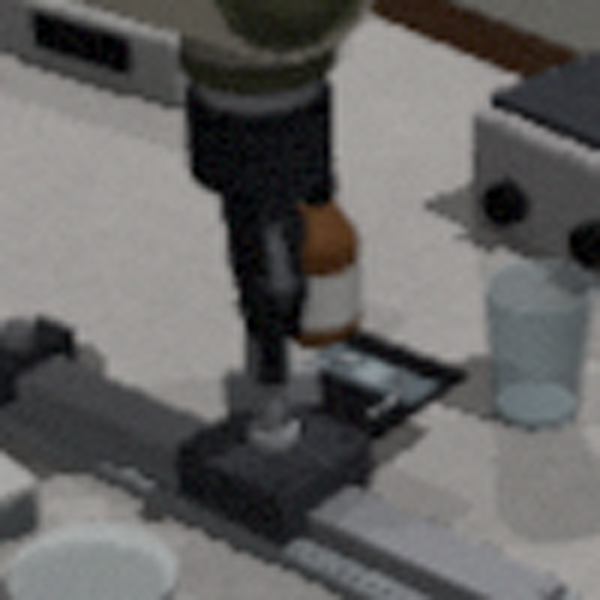

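```bash
python3 -m crank '{"slide":[[0.003,0.004,0],[0.008,0.01,0],[0.013,0.016,0],[0.018,0.022,0],[0.023,0.028,0],[0.028,0.034,0],[0.033,0.04,0],[0.038,0.046,0]],"roll":[0,0,0,0,0,0,0,0],"grip":[0,0,0,0,0,0,0,0]}' 60
python3 - <<'E'
from h import *
p=snap('side','side4'); f=p['frame'][140:240,270:370,::-1]
cv2.imwrite(f'pics/side4c.png',cv2.resize(f,None,fx=6,fy=6,interpolation=cv2.INTER_CUBIC)); s=observe();print(s['position'],s['ft_force'],s['wrist_torque'])
E
```

```text
time_s: 5.45
position: [0.5596, -0.0384, 0.0903]
tool_rot: [[-0.863, 0.506, 0.001], [0.506, 0.863, -0.002], [-0.002, -0.002, -1.0]]
ft_force: [-4.4, -5.1, 7.8]
grip_width: 0.0078
[ 0.55940042 -0.0372721   0.09029987] [-3.34362575 -3.01175655  6.62902277] [-0.5615345   0.52974015 -0.08665825]
```

View pics/side4c.png

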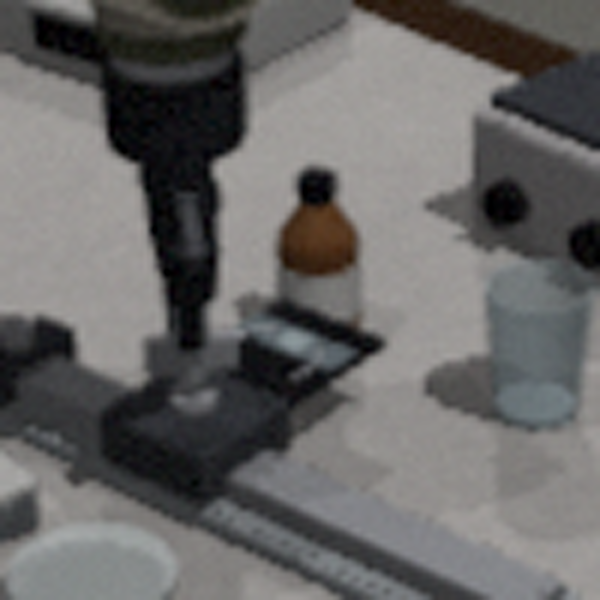

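```bash
python3 -m crank '{"slide":[[0.006,0.008,0],[0.013,0.016,0],[0.02,0.024,0],[0.026,0.031,0],[0.032,0.039,0],[0.038,0.046,0],[0.045,0.054,0],[0.048,0.058,0]],"roll":[0,0,0,0,0,0,0,0],"grip":[0,0,0,0,0,0,0,0]}' 60
python3 -m crank '{"slide":[[0.002,0.002,0],[0.004,0.005,0],[0.005,0.006,0],[0.006,0.008,0],[0.008,0.009,0],[0.009,0.011,0],[0.009,0.011,0],[0.009,0.011,0]],"roll":[0,0,0,0,0,0,0,0],"grip":[0,0,0,0,0,0,0,0]}' 60
python3 - <<'E'
from h import *
p=snap('side','side5'); f=p['frame'][130:230,230:330,::-1]
cv2.imwrite(f'pics/side5c.png',cv2.resize(f,None,fx=6,fy=6,interpolation=cv2.INTER_CUBIC)); s=observe();print(s['position'],s['ft_force'],s['wrist_torque'])
E
```

```text
time_s: 6.3
position: [0.5473, 0.0365, 0.0903]
tool_rot: [[-0.863, 0.505, 0.0], [0.505, 0.863, -0.002], [-0.001, -0.001, -1.0]]
ft_force: [-5.3, -4.9, 9.1]
grip_width: 0.0078
time_s: 7.1
position: [0.5452, 0.0494, 0.0903]
tool_rot: [[-0.863, 0.505, 0.0], [0.505, 0.863, -0.003], [-0.002, -0.002, -1.0]]
ft_force: [-4.4, -7.8, 10.3]
grip_width: 0.0078
[0.54520707 0.04945389 0.09028336] [-4.19325713 -6.38902371  9.30425067] [-1.21824965  0.73547304 -0.08933653]
```

View pics/side5c.png

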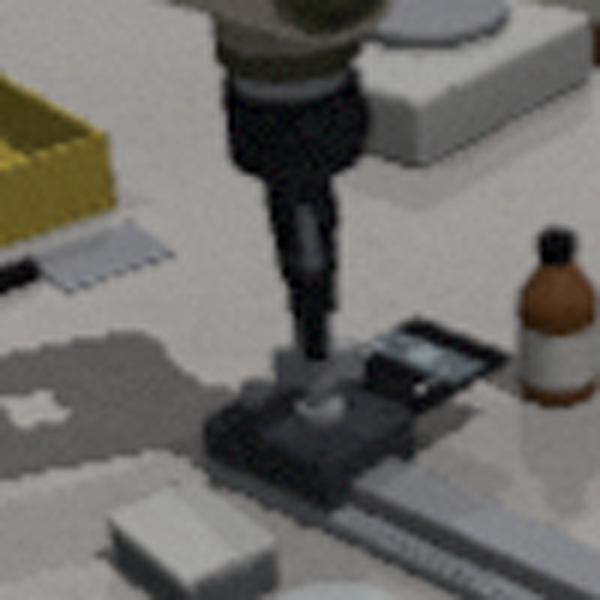

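```bash
python3 -m crank '{"slide":[[0.001,0.001,0],[0.001,0.001,0],[0.002,0.002,0],[0.002,0.002,0],[0.003,0.003,0],[0.003,0.003,0],[0.003,0.003,0],[0.003,0.003,0]],"roll":[0,0,0,0,0,0,0,0],"grip":[0,0,0,0,0,0,0,0]}' 60
```

```text
time_s: 7.95
position: [0.5452, 0.05, 0.0903]
tool_rot: [[-0.863, 0.506, 0.002], [0.506, 0.863, -0.009], [-0.006, -0.007, -1.0]]
ft_force: [-1.8, -26.2, 5.1]
grip_width: 0.0081
```

```bash
python3 -m crank '{"slide":[[-0.001,-0.001,0],[-0.001,-0.001,0],[-0.001,-0.001,0],[-0.001,-0.001,0],[-0.001,-0.001,0],[-0.001,-0.001,0],[-0.001,-0.001,0],[-0.001,-0.001,0]],"roll":[0.05,0.15,0.25,0.35,0.45,0.55,0.65,0.75],"grip":[0,0,0,0,0,0,0,0]}' 60
python3 - <<'E'
from h import *
p=snap('side','side6'); f=p['frame'][130:230,230:330,::-1]
cv2.imwrite(f'pics/side6c.png',cv2.resize(f,None,fx=6,fy=6,interpolation=cv2.INTER_CUBIC)); s=observe();print(s['q'],s['ft_force'],s['wrist_torque'])
E
```

```text
time_s: 8.75
position: [0.5458, 0.0503, 0.0903]
tool_rot: [[-0.283, 0.959, 0.003], [0.959, 0.283, -0.006], [-0.007, 0.001, -1.0]]
ft_force: [0.6, -16.1, 4.8]
grip_width: 0.0076
[ -6.96190874  29.76119024  86.7013065   -0.35113568  63.31764241
 -22.92313339] [ -0.22692819 -17.12324617   4.10660591] [-2.82529653 -0.06292924 -0.10400073]
```

View pics/side6c.png

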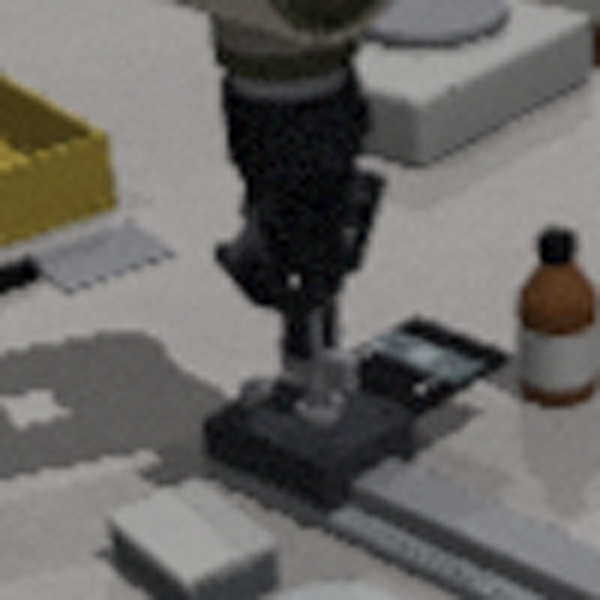

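```bash
python3 -m crank '{"slide":[[0,0,0],[0,0,0],[0,0,0],[0,0,0],[0,0,0],[0,0,0],[0,0,0],[0,0,0]],"roll":[0.1,0.2,0.3,0.4,0.5,0.6,0.7,0.8],"grip":[0,0,0,0,0,0,0,0]}' 60
python3 -m crank '{"slide":[[0,0,0],[0,0,0],[0,0,0],[0,0,0],[0,0,0],[0,0,0],[0,0,0],[0,0,0]],"roll":[0.1,0.2,0.3,0.4,0.5,0.6,0.7,0.75],"grip":[0,0,0,0,0,0,0,0]}' 60
python3 - <<'E'
from h import *
p=snap('side','side7'); f=p['frame'][130:230,230:330,::-1]
cv2.imwrite(f'pics/side7c.png',cv2.resize(f,None,fx=6,fy=6,interpolation=cv2.INTER_CUBIC)); s=observe();print(s['q'],s['ft_force'],s['wrist_torque'])
E
```

```text
time_s: 9.6
position: [0.5467, 0.0502, 0.0903]
tool_rot: [[0.491, 0.871, 0.005], [0.871, -0.491, -0.006], [-0.003, 0.007, -1.0]]
ft_force: [4.5, -16.5, 2.1]
grip_width: 0.0077
time_s: 10.4
position: [0.5473, 0.0496, 0.0904]
tool_rot: [[0.953, 0.303, 0.006], [0.303, -0.953, -0.007], [0.004, 0.009, -1.0]]
ft_force: [6.4, -19.7, 0.8]
grip_width: 0.0078
[-6.99805048 29.80307319 86.61013737 -0.40849302 63.17309402 65.62976557] [  6.92479485 -19.29626028   0.68786464] [-3.39794718 -0.95849104  0.01882069]
```

View pics/side7c.png

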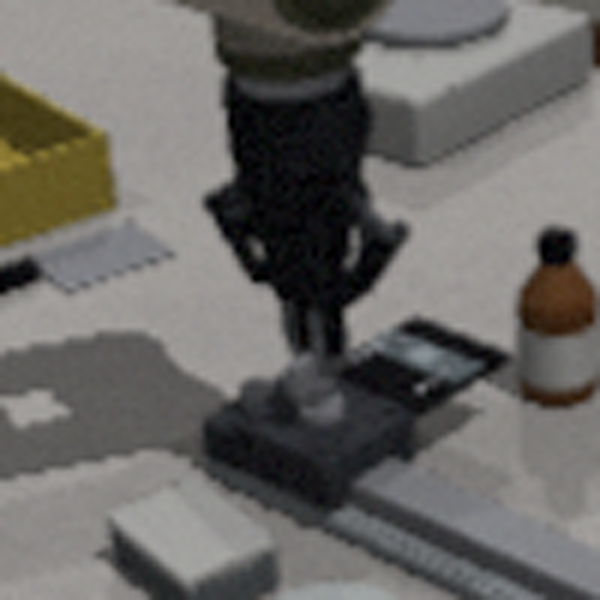

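```bash
python3 -m crank '{"slide":[[0,0,0],[0,0,0],[0,0,0],[0,0,0],[0,0,0],[0,0,0],[0,0,0],[0,0,0]],"roll":[0.03,0.06,0.09,0.12,0.15,0.15,0.15,0.15],"grip":[0,0,0,0,0,0,0,0]}' 60
python3 -c "
from rig import *
print(observe()['wrist_torque'])"
python3 -m crank '{"slide":[[0,0,0],[0,0,0],[0,0,0],[0,0,0],[0,0,0],[0,0,0],[0,0,0],[0,0,0]],"roll":[0.03,0.06,0.09,0.12,0.12,0.12,0.12,0.12],"grip":[0,0,0,0,0,0,0,0]}' 60
python3 -c "
from rig import *
print(observe()['wrist_torque'])"
```

```text
time_s: 11.25
position: [0.5473, 0.0494, 0.0904]
tool_rot: [[0.987, 0.161, 0.006], [0.161, -0.987, -0.007], [0.005, 0.008, -1.0]]
ft_force: [6.8, -20.3, 0.9]
grip_width: 0.008
[-3.54926944 -0.99810037  0.13576556]
time_s: 12.05
position: [0.5474, 0.0494, 0.0905]
tool_rot: [[0.999, 0.045, 0.007], [0.045, -0.999, -0.008], [0.006, 0.009, -1.0]]
ft_force: [6.7, -20.3, 1.3]
grip_width: 0.0073
[-3.50894696 -1.10403229  1.50173943]
```

```bash
python3 - <<'E'
from h import *
p=snap('side','side8'); f=p['frame'][130:230,230:330,::-1]
cv2.imwrite(f'pics/side8c.png',cv2.resize(f,None,fx=6,fy=6,interpolation=cv2.INTER_CUBIC))
E
python3 -m crank '{"slide":[[0,0,0],[0,0,0],[0,0,0],[0,0,0],[0,0,0],[0,0,0],[0,0,0],[0,0,0]],"roll":[-0.06,-0.12,-0.2,-0.3,-0.4,-0.5,-0.6,-0.7],"grip":[0,0,0,0,0,0,0,0]}' 60
python3 -m crank '{"slide":[[0,0,0],[0,0,0],[0,0,0],[0,0,0],[0,0,0],[0,0,0],[0,0,0],[0,0,0]],"roll":[-0.1,-0.2,-0.3,-0.4,-0.5,-0.6,-0.7,-0.8],"grip":[0,0,0,0,0,0,0,0]}' 60
python3 -m crank '{"slide":[[0,0,0],[0,0,0],[0,0,0],[0,0,0],[0,0,0],[0,0,0],[0,0,0],[0,0,0]],"roll":[-0.05,-0.1,-0.15,-0.19,-0.19,-0.19,-0.19,-0.19],"grip":[0,0,0,0,0,0,0,0]}' 60
python3 - <<'E'
from h import *
p=snap('side','side9'); f=p['frame'][130:230,230:330,::-1]
cv2.imwrite(f'pics/side9c.png',cv2.resize(f,None,fx=6,fy=6,interpolation=cv2.INTER_CUBIC)); s=observe();print(s['q'],s['ft_force'],s['wrist_torque'])
p=snap('top','top9')
E
```

```text
time_s: 12.9
position: [0.547, 0.0499, 0.0904]
tool_rot: [[0.735, 0.678, 0.006], [0.678, -0.735, -0.006], [-0.0, 0.009, -1.0]]
ft_force: [4.8, -17.7, 1.3]
grip_width: 0.0079
time_s: 13.7
position: [0.5462, 0.0503, 0.0903]
tool_rot: [[0.025, 1.0, 0.004], [1.0, -0.025, -0.006], [-0.006, 0.004, -1.0]]
ft_force: [1.4, -16.4, 5.1]
grip_width: 0.0078
time_s: 14.5
position: [0.546, 0.0503, 0.0903]
tool_rot: [[-0.16, 0.987, 0.003], [0.987, 0.16, -0.006], [-0.006, 0.002, -1.0]]
ft_force: [0.6, -17.2, 4.1]
grip_width: 0.0076
[ -6.96171365  29.76572225  86.69280758  -0.34966328  63.30772246
 -16.0187724 ] [  1.08233744 -16.98535456   4.70750352] [-2.80178727 -0.14083431  0.01642865]
```

View pics/side8c.png

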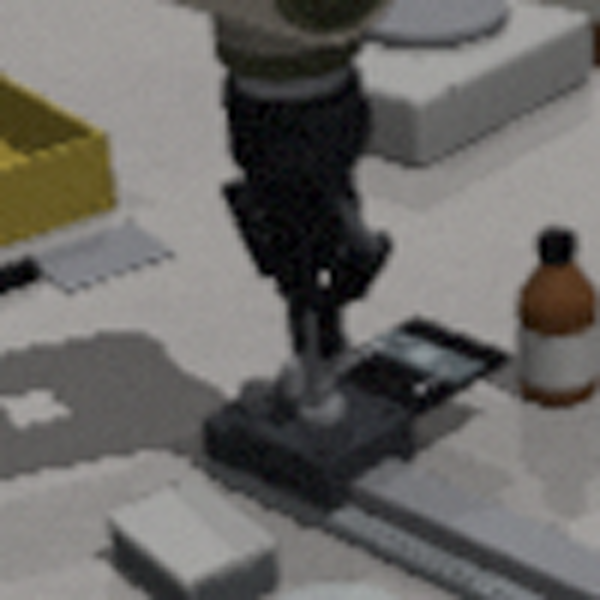

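View pics/side9c.png

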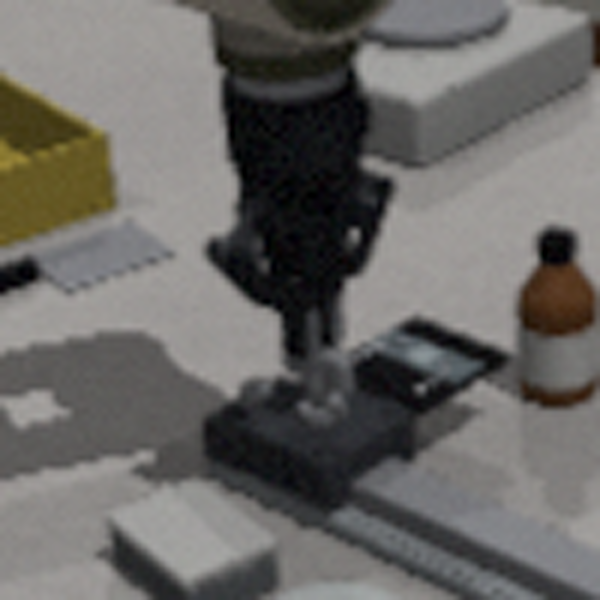

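View pics/top9.png

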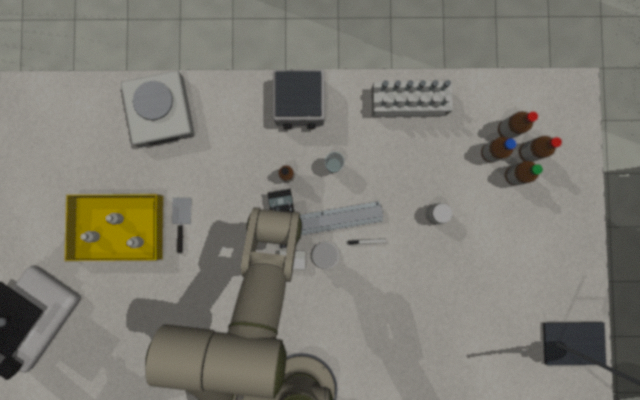

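Run:
```python
from h import *
p=get_image('side'); q=p['frame'][:,:,::-1]
out=[]
for a in (87.8,99.3,110.8):
    f=cv2.resize(q[165:215,260:310],None,fx=10,fy=10,interpolation=cv2.INTER_CUBIC)
    t=np.radians(a);X=np.array([np.cos(t),np.sin(t),0]);Y=np.array([-X[1],X[0],0]);c=np.array([.5462,.0500,0])
    pts=[]
    for z in(.074,.098):
        for sx,sy in((1,1),(1,-1),(-1,-1),(-1,1)): 
            u=proj(p,c+X*.026*sx+Y*.005*sy+[0,0,z]); pts.append(((u[0]+1.6-260+.5)*10,(u[1]+1.4-165+.5)*10))
    P=np.array(pts).astype(int)
    for k in(0,4): cv2.polylines(f,[P[k:k+4]],True,(0,255,255),1)
    for k in range(4): cv2.line(f,tuple(map(int,P[k])),tuple(map(int,P[k+4])),(0,255,255),1)
    out.append(f[80:400,100:460])
cv2.imwrite('pics/ov.png',cv2.resize(np.hstack(out),None,fx=.74,fy=.74)); s=observe();print(s['time_s'],s['qvel'].round(2),s['ft_force'],s['grip_width'])
for r in silhouettes('wings',p)[:2]: print(r['confidence'],r['box'])
p=get_image('top')
for t in ('dish','slidebox','pen','amber','beaker','jar','spatula'):
    for r in silhouettes(t,p)[:1]: print(t,round(r['confidence'],2),np.round(r['box'],1))
```

```text
14.65 [ 0.05  0.05 -0.03  0.18 -0.06  0.03] [  0.72330801 -16.65636032   3.71636132] 0.007703339809754986
0.61 [286.0, 192.4, 8.4, 4.3]
dish 0.63 [325.6 253.6  27.9  24. ]
slidebox 0.72 [293.7 260.5  23.4  18. ]
pen 0.43 [365.5 241.8  37.3   3.5]
amber 0.62 [287.  175.6  16.8  16.2]
beaker 0.71 [336.2 161.9  18.   23.1]
jar 0.94 [440.  214.5  29.7  21.4]
spatula 0.74 [181.2 224.3  21.8  53.2]
```

View pics/ov.png

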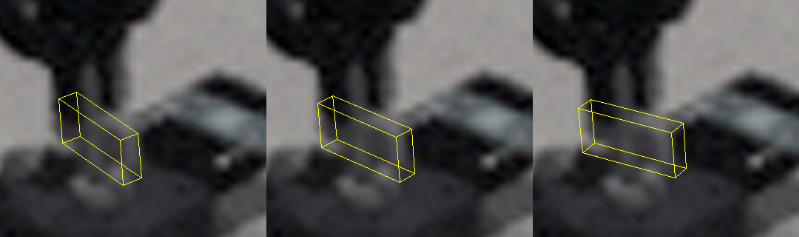

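Run:
```python
import cv2,numpy as np
a=cv2.imread('pics/side9.png')[170:210,268:308].astype(float); a=np.clip((a-15)*2.2,0,255).astype(np.uint8)
cv2.imwrite('pics/s9e.png',cv2.resize(a,None,fx=14,fy=14,interpolation=cv2.INTER_CUBIC))
```

```text
(no output)
```

View pics/s9e.png

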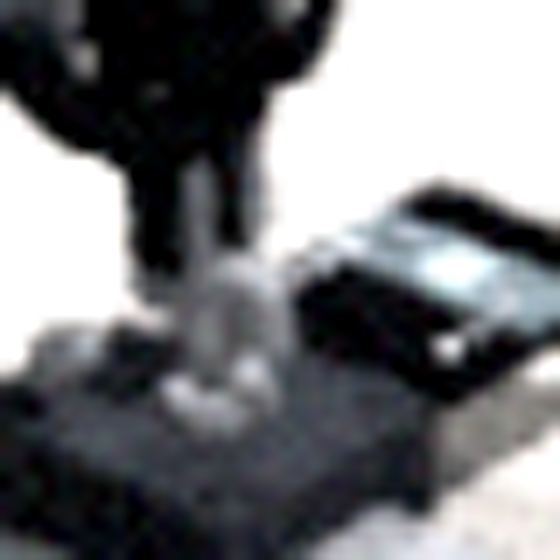

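```bash
python3 -c "
from rig import *
s=observe();print(s['time_s'],s['position'],s['ft_force'],s['grip_width']);print(close_job())"
```

```text
15.1 [0.54597502 0.05032137 0.09030735] [  0.52851707 -15.8933644    4.02479126] 0.007595106313725003
the job is handed in; nothing more can be done
None
```

I drew the carriage to the stop by the gripped wings, turned the thumbscrew clockwise until it seated, and backed it off 90°. I handed in at 15.1 s with the gripper still holding the wings.

**Carriage:** at the stop, another 4 mm commanded gave only 0.6 mm of motion and about 26 N. At hand-in it was still pressed against the stop with about 16 N.

**Seat:** the wrist torque rose from about 0.1 to 1.5 N m just past a tool angle of 9.3°. That is where the wings should lie when seated, since I measured the rail's yaw at 9.1–9.4°.

**Final setting:** the tool stood at 99.2°, a quarter turn (90°) back from that seat. The grip width was steady at 7.6–7.8 mm. That is under the wings' 10 mm, and I put it down to gripping only with the fingertips above the hub.

**Bystanders:** the last top picture puts all seven where they were, to within about 2 pixels for the five I had measured at the start. The slide box and spatula had no starting measurement, so I judged those by eye.

**A check that disagreed:** the wing outline in the blurry side picture fitted a slightly smaller back-off, roughly 80°, which is the edge of the tolerance. The fingers hide part of the wings there, so I relied on the tool angle and the steady grip instead.

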